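# Refit the espresso machine's drip tray and switch it on

## Task

The espresso machine's drip tray has been washed: slide it back in under the brew head, grip towards you, until it clicks and its front panel sits flush against the machine, without ramming it. Only then switch the machine on by flipping its bat switch down. Leave the other things on the worktop where they are.

Things in the scene. Friction and masses are not known exactly. Their poses are not given: they have to be found in the camera images.
- coffee_machine: Steel and black espresso machine 170x310x245 mm (wide, deep, high), fixed. Origin on the worktop, mid tray mouth; x into it, y to its left, z up. Tray channel along x, floorless (tray slides on the worktop), 114 mm wide between black cheeks 52 mm high, flared over the first 14 mm, lips over the tray's edges at z 30-38 mm. Cheek fronts at x = 0 stop the tray's panel.
- drip_tray: Loose black drip tray with steel slotted grid, 0.15-0.31 kg, on the worktop left or right of the mouth. Origin under its body; x to its rear, y left, z up. Body 110 mm wide, x -50 to 55, 24 high, rear corners rounded 8; front panel x -60 to -50, 140 wide, 44 high. Home: origin at (50, 0, 0) mm in the machine's frame, same yaw, panel against the cheeks.
- power_switch (a joint): Bat switch on the left of the head's front face: 0 = off (up, 0.4 rad above level), 0.8 rad = on (down, 0.4 rad below level). It snaps over centre at 0.4; about 2 N down at the tip does it. A finger from above, leaning back 10 to 20 deg, clears the head.
- switch_tip (a point): Free end of the bat switch (steel, 10 mm thick, 30 mm from its pivot; the pivot is at (-41, 42, 192) mm in the machine's frame).
- sugar_tin: bystander: square orange tin 70x70x105 mm with a wooden lid, on the front of the worktop, left or right, where the tray is not; origin under its middle
- espresso_cup: bystander: small cup with a handle, 63x91x49 mm, on the worktop left of the machine (two more stand fixed on the machine's top); origin under its middle
- teaspoon: bystander: teaspoon 134x29x12 mm
- coffee_scoop: bystander: brown scoop 121x46x28 mm
- lemon: bystander: lemon 71x53x51 mm
- tomato: bystander: tomato 75x75x79 mm
- head_edge (a point): Middle of the lower front edge of the brew head that overhangs the tray: underside 140 mm up, front 35 mm before the cheek fronts, top 245 mm up (cup rail to 270), 170 mm wide. Near home the hand must lean back towards the robot, 25 to 45 deg, to stay in front of it. Twin spout under the head, 100 mm up, 45 mm behind the mouth.
- catch_line (a point): Point midway between two spring rollers in the cheeks, 16 mm up. They drop in behind the tray's rear corners: they resist with up to about 12 N from 14 to 6 mm before home, then give way with a click, pull the tray home and hold it there with about 8 N. Cheek fronts then stop it hard: stop pushing when the force jumps past about 15 N.
- tray_grip (a point): Middle of the tray's central finger grip in front of the panel: a steel block 14 mm wide (across, pinch it so), 28 mm long, its top 38 mm up. This point is 26 mm up, at x = -74 mm in the tray's frame. Pushed while pressed down the tray binds on the worktop: raise the grip about 3 mm first (the tray's edges have 6 mm under the lips). A second grasp may be needed under the head.

How it is judged:
By the outcome, as a careful person would: the job done as asked, in the order asked, and still so for the second after the job is handed in, with the robot touching nothing.
It also fails if it takes over 54 s, if anything falls off the work surface, if the arm or the gripper's body presses on something with over 40 N, if the wrist force passes 120 N, or if a joint passes its speed limit or range.

## Robot

A 6-joint arm with a two-finger parallel gripper is mounted at the origin on a cart in front of the work surface, level with it; the furniture and walls round the work are solid. World frame = base frame: x ahead of the robot, y to its left, z up, the work surface at z = 0. Lengths are in m, angles in rad, forces in N, time in s.
With the tool pointing down it reaches from about 0.35 to 0.725 m from the base axis. Payload 6 kg.
Tool frame: the origin (TCP) lies at the very end of the fingers, on their centre line; the grasp point (between the pads) lies 19 mm behind it; z points along the fingers, y is the line along which they close (so a half turn about z gives the same grasp; the last joint's range is limited). The gripper opens to 85 mm and grips with 20 to 120 N. Pads are 22 mm wide; open, the fingers measure 114 mm over their backs; the gripper's body (76 mm by 85 mm) begins 54 mm behind the grasp point. The pads swing forward as they close: fully open they stand 13 mm farther back than shut.
Start: joints at [-0.859, 0.04, 0.085, 0, -1.615, -0.334], TCP at [0.221, -0.558, 0.231] pointing down, gripper open.
Joint ranges: [-2.56, 2.56], [-1.29, 2.01], [-1.08, 1.49], [-3.29, 1.98], [-2.81, -0.18], [-2.99, 2.99]. Speed limits (rad/s): [2.57, 2.57, 3.01, 3.14, 3.14, 3.14].

## Interface

Orientations are given as a unit quaternion [x, y, z, w].
In Python, from station import env gives the robot as it stands.
- The arm moves only by the shell command python3 nudge.py 'ROWS' [FORCE]. ROWS is a JSON list of rows, 1 to 10 of them, each of 7 numbers: dx, dy, dz in m, then a rotation vector rx, ry, rz in rad, then the finger opening in m; each row is the pose to reach, as a shift and turn from the pose commanded when the command began, along the tool's axes at that moment; what a row does not reach only later rows make up. A row lasts 1/12 s, in which the tool goes at most 0.0417 m and 0.125 rad, less where a joint would pass 70% of its speed; a pose out of reach is approached as far as the arm can. The fingers move at their own pace and stop on an object; FORCE is the grip in N (left out, the last holds). Time passes only in rows, so rows that do not move let the fingers close. It prints the time, the measured TCP pose, the force, the opening and the grip force at its end.
- env.sense(): the state, without advancing time (a new reading comes with each control period).
- env.grab_frame(name): name is "side" or "top"; returns a dict with "pixels" (384x512x3 uint8, blue, green, red), "camera_matrix" (3x3 intrinsics, pixels), "D" ([k1, k2, p1, p2, k3] as OpenCV has them; the pictures are not rectified), "extrinsics" (4x4, takes a point from camera to world coordinates). Camera axes: x right, y down, z forward; pixel columns grow to the right and rows downward; lengths in m; the calibration is good to about 2 mm. A picture is of the moment at which its call begins. There is no depth.
- env.hand_in(): hands the job in; it is judged then, once.
The state is a dict: "time": time; "joint_pos": joint angles; "qvel": joint speeds; "effort": joint torques, N m; "eef_pos": TCP position; "tool_rot": TCP orientation; "contact_force": force on the tool from outside, world axes, zero at the start; "wrist_torque": the same for the moment, N m; "finger_gap": finger opening in m; "grip_force": force on a finger pad.
Only numpy, scipy, OpenCV 4.12 (cv2) and the standard library are available. Lean on these libraries where they do the work, as an engineer would, in place of code of your own. Each camera call takes 0.05 s, during which the arm holds its last target. There are 200 camera calls.

## Working session

There is one attempt and no reset: what is moved stays moved. The work goes in short steps, Python scripts to look and compute and a shell command to move; the robot and the scene stay as the last step left them, time stands still between calls to the robot, and variables do not carry over. Pictures are saved under pics/ and viewed, at most 10 in all, crops included, and the job is handed in when it is done.

```bash
ls; mkdir -p pics; python3 - <<'E'
from station import env
import cv2,numpy as np,pickle
s=env.sense();print({k:np.round(v,3).tolist() for k,v in s.items()})
for n in("side","top"):
    f=env.grab_frame(n);cv2.imwrite(f"pics/{n}0.png",f["pixels"]);pickle.dump(f,open(f"{n}0.pkl","wb"))
    print(n,np.round(f["camera_matrix"],1).tolist(),np.round(f["D"],3),np.round(f["extrinsics"],3).tolist())
E
```

```text
nudge.py
pics
station.py
{'time': 0.0, 'joint_pos': [-0.859, 0.041, 0.084, -0.0, -1.616, -0.334], 'qvel': [0.001, -0.0, -0.001, -0.001, -0.0, -0.0], 'effort': [0.0, -36.821, 34.741, 6.932, -0.005, -0.0], 'eef_pos': [0.221, -0.557, 0.23], 'tool_rot': [-0.188, 0.982, 0.001, -0.0], 'contact_force': [-0.501, -0.195, -0.601], 'wrist_torque': [0.053, 0.062, 0.007], 'grip_force': 0.0, 'finger_gap': 0.085}
side [[393.2, 0.0, 251.1], [0.0, 393.2, 196.2], [0.0, 0.0, 1.0]] [0.039 0.    0.    0.    0.   ] [[-0.836, -0.353, 0.419, 0.033], [-0.548, 0.555, -0.626, 0.773], [-0.012, -0.753, -0.657, 0.938], [0.0, 0.0, 0.0, 1.0]]
top [[373.8, 0.0, 253.6], [0.0, 373.8, 191.0], [0.0, 0.0, 1.0]] [-0.117  0.     0.     0.     0.   ] [[-0.008, -0.989, 0.146, 0.346], [-1.0, 0.009, 0.011, 0.009], [-0.012, -0.146, -0.989, 1.429], [0.0, 0.0, 0.0, 1.0]]
```
View pics/top0.png

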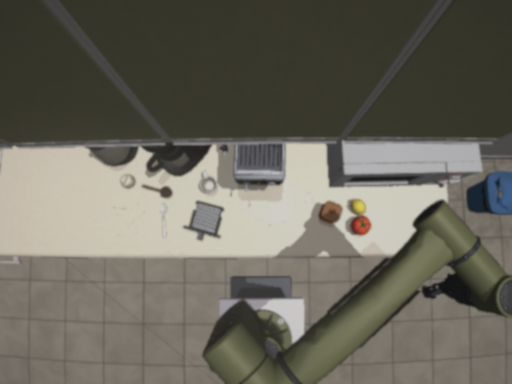

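View pics/side0.png

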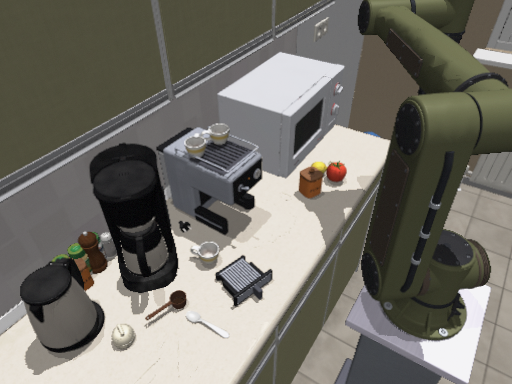

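The top view shows the machine at about (260,163), the tray at (206,218) with its grip at about (200,237), the cup at (208,184) and the tin at (330,212). In the side view the tray is at (244,280) and the machine at (212,180). I'll enlarge both for measuring.

```bash
cat > h.py <<'E'
import cv2,numpy as np,pickle
from scipy.spatial.transform import Rotation as R
def ray(f,uv):
    p=cv2.undistortPoints(np.array(uv,float).reshape(-1,1,2),f["camera_matrix"],f["D"]).reshape(-1,2)
    E=np.array(f["extrinsics"]);d=np.c_[p,np.ones(len(p))]@E[:3,:3].T
    return E[:3,3],d
def onz(f,uv,z):
    c,d=ray(f,uv);return c+d*((z-c[2])/d[:,2])[:,None]
def proj(f,P):
    E=np.linalg.inv(np.array(f["extrinsics"]));r=cv2.Rodrigues(E[:3,:3])[0]
    return cv2.projectPoints(np.array(P,float).reshape(-1,1,3),r,E[:3,3],f["camera_matrix"],np.array(f["D"]))[0].reshape(-1,2)
def L(n): return pickle.load(open(n+".pkl","rb"))
E
python3 - <<'E'
import cv2
t=cv2.imread("pics/top0.png");s=cv2.imread("pics/side0.png")
cv2.imwrite("pics/topc.png",cv2.resize(t[135:255,175:295],None,fx=5,fy=5,interpolation=cv2.INTER_CUBIC))
cv2.imwrite("pics/sidec.png",cv2.resize(s[120:310,150:285],None,fx=3.1,fy=3.1,interpolation=cv2.INTER_CUBIC))
E
```

View pics/topc.png

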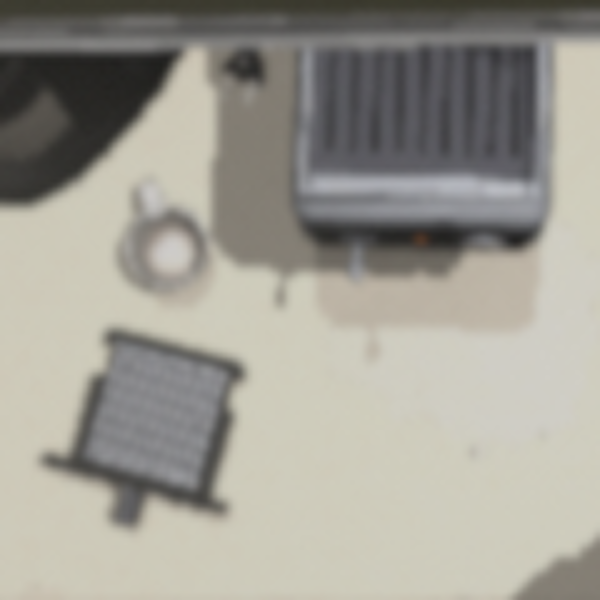

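View pics/sidec.png

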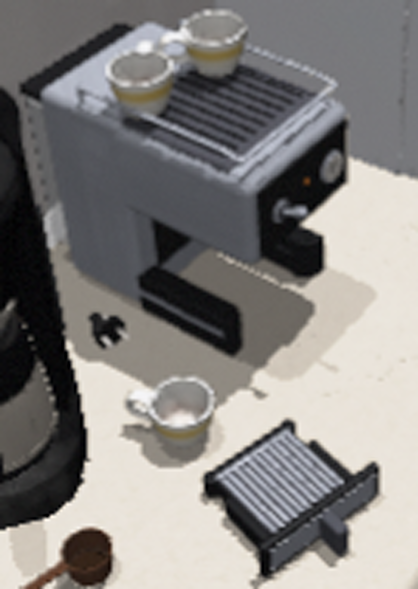

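The crops show the tray's panel ends at crop px (42,460) and (225,512) and its grip at (125,520). The switch tip is at (357,278) in the top crop and (305,210) in the side crop. The head's front edge runs along top y≈240. I'll triangulate these.

```bash
cat > m.py <<'E'
from h import *
t,s=L("top0"),L("side0")
T=lambda a:np.array(a,float)/5+[175-.4,135-.4]
S=lambda a:np.array(a,float)/3.1+[150-.35,120-.35]
def tri(a,b):
    c1,d1=ray(t,T([a]));c2,d2=ray(s,S([b]));d1,d2=d1[0]/np.linalg.norm(d1),d2[0]/np.linalg.norm(d2)
    k=np.linalg.lstsq(np.c_[d1,-d2],c2-c1,rcond=None)[0];p,q=c1+k[0]*d1,c2+k[1]*d2
    return np.round((p+q)/2,4),np.round(np.linalg.norm(p-q),4)
if __name__=="__main__":
    P=onz(t,T([[42,460],[225,512],[110,336],[240,372]]),.044);print("panel top",P.round(4).tolist())
    print("w",np.linalg.norm(P[0]-P[1]),"yaw",np.arctan2(*(P[0]-P[1])[[1,0]])-np.pi/2)
    P=onz(s,S([[265,568],[378,468]]),.044);print("side panel top front",P.round(4).tolist(),np.linalg.norm(P[0]-P[1]),np.arctan2(*(P[0]-P[1])[[1,0]])-np.pi/2)
    print("grip top",onz(t,T([[123,522]]),.038).round(4),onz(s,S([[338,537]]),.038).round(4))
    print("switch tip",tri((357,278),(303,212)))
    H=onz(t,T([[300,235],[548,240],[297,50],[552,50]]),.24);print("head",H.round(4).tolist(),np.linalg.norm(H[0]-H[1]))
    print("left head side lower front corner z.14",onz(s,S([[262,262]]),.14).round(4), "top", onz(s,S([[262,190],[347,108]]),.24).round(4).tolist())
    print("left cheek front: bottom, top",onz(s,S([[240,352]]),0).round(4),onz(s,S([[240,310],[143,268]]),.052).round(4).tolist())
E
python3 m.py
```

```text
panel top [[0.4189, 0.2875, 0.044], [0.3798, 0.1505, 0.044], [0.5114, 0.2376, 0.044], [0.4836, 0.1397, 0.044]]
w 0.14241051316812794 yaw -0.2781380222458121
side panel top front [[0.4044, 0.3025, 0.044], [0.3782, 0.1599, 0.044]] 0.1449913870786004 -0.18195360118028647
grip top [[0.3729 0.2272 0.038 ]] [[0.3712 0.2391 0.038 ]]
switch tip (array([0.5309, 0.0476, 0.2012]), np.float64(0.0018))
head [[0.5527, 0.0827, 0.24], [0.5479, -0.0775, 0.24], [0.6762, 0.0847, 0.24], [0.6744, -0.0827, 0.24]] 0.1601965511192843
left head side lower front corner z.14 [[0.5649 0.0721 0.14  ]] top [[0.5544, 0.0802, 0.24], [0.5576, -0.0708, 0.24]]
left cheek front: bottom, top [[0.5965 0.0773 0.    ]] [[0.6003, 0.0675, 0.052], [0.7261, 0.0714, 0.052]]
```

```bash
python3 - <<'E'
from m import *
g=cv2.GaussianBlur(cv2.cvtColor(t["pixels"],cv2.COLOR_BGR2GRAY).astype(np.float32),(0,0),.7)
def sub(a,i):
    a=np.abs(a);y0,y1,y2=a[i-1],a[i],a[i+1];return i+.5*(y0-y2)/(y0-2*y1+y2+1e-9)
for c0 in(234,285):
    pts=[]
    for r in range(147,176):
        d=np.abs(np.diff(g[r,c0-6:c0+7]));i=int(np.clip(d.argmax(),1,10));pts.append([c0-6+sub(d,i)+.5,r])
    pts=np.array(pts);P=onz(t,pts,.24);k=np.polyfit(P[:,0],P[:,1],1);res=P[:,1]-np.polyval(k,P[:,0])
    m=abs(res)<.004;k=np.polyfit(P[m,0],P[m,1],1);print("head side slope",k[0].round(4),"y at .6",np.polyval(k,.6).round(4),m.sum(),res.std().round(4))
# tray mask (dark against pale worktop)
im=t["pixels"];hsv=cv2.cvtColor(im,cv2.COLOR_BGR2HSV)
m=(hsv[...,2]<165).astype(np.uint8);m[:198]=0;m[245:]=0;m[:,:178]=0;m[:,228:]=0
n,l,st,ce=cv2.connectedComponentsWithStats(m);i=1+st[1:,4].argmax();print("tray blob",st[i],ce[i])
c=np.argwhere(l==i)[:,::-1].astype(float);print("centroid z.03",onz(t,[ce[i]],.03).round(4))
# dark frame only: grip blob
d=(g<95).astype(np.uint8)
for r in range(224,243): print(r,''.join('%4d'%v for v in g[r,180:224]))
E
```

```text
head side slope -0.125 y at .6 0.0789 27 0.0028
head side slope 0.1323 y at .6 -0.0783 21 0.0035
tray blob [ 183  200   41   41 1009] [205.26362735 219.80178394]
centroid z.03 [[0.4447 0.2063 0.03  ]]
224  200 199 195 189 184 183 183 180 163 132 103  93 105 123 133 136 136 135 133 132 131 131 131 131 133 134 135 135 136 135 134 133 134 135 133 126 108  89  89 114 151 181 196 201
225  199 196 187 173 159 154 158 157 142 115  93  91 106 121 131 136 138 138 137 136 136 135 133 131 131 132 132 133 136 136 136 136 136 135 130 119  99  85  93 124 161 187 198 201
226  198 193 178 155 133 123 124 126 115  96  83  85  97 109 121 131 135 136 136 138 139 139 137 135 133 132 132 133 134 134 134 134 136 135 130 114  93  84 100 135 171 191 199 201
227  198 192 177 153 129 113 108 105  97  85  77  77  83  92 103 114 119 122 127 132 136 137 138 138 137 136 136 136 135 134 132 131 131 132 127 109  90  87 110 148 179 195 200 201
228  199 194 185 169 150 135 125 116 105  93  84  80  78  81  86  91  96 100 107 116 122 127 131 134 134 135 138 140 139 139 136 133 130 129 121 102  87  92 122 160 186 198 20
[... 1839 characters left out ...]
0 200 200 200 200 200 200 200 200 200 198 192 178 158 140 128 121 123 141 167 187 196 199 199 200 199 199 199 198 197 195 193 189 185 184 185 189 195 199 200
240  200 200 201 201 201 200 200 200 200 200 200 200 200 200 199 196 189 179 167 158 151 151 163 180 193 198 200 200 200 200 200 200 200 200 200 199 197 195 195 196 197 199 200 201
241  200 200 200 201 200 200 200 200 200 200 200 200 200 200 200 199 197 193 188 183 178 177 182 191 197 199 200 200 200 200 200 200 200 201 201 200 200 199 199 199 200 200 201 201
242  200 200 200 200 200 200 200 200 200 200 200 200 200 200 200 200 199 199 198 196 193 192 194 197 199 200 201 201 201 200 200 200 200 201 201 201 200 200 199 200 201 201 201 201
```

```bash
python3 - <<'E'
from m import *
print("grip front",onz(t,[[199.9,239.9]],.038).round(4),"grip mid236",onz(t,[[200.2,236.0],[200.7,234]],.038).round(4).tolist())
def fit(f,g,cols,r0,hw,z,sgn):
    p=[]
    for c in cols:
        d=np.diff(g[r0(c)-hw:r0(c)+hw+1,c])*sgn;i=int(np.clip(d.argmax(),1,len(d)-2))
        y0,y1,y2=d[i-1:i+2];p.append([c,r0(c)-hw+i+.5+.5*(y0-y2)/(y0-2*y1+y2+1e-9)])
    p=np.array(p);k=np.polyfit(p[:,0],p[:,1],1);m=abs(p[:,1]-np.polyval(k,p[:,0]))<.8;k=np.polyfit(p[m,0],p[m,1],1)
    u=np.array([cols[0],cols[-1]]);P=onz(f,np.c_[u,np.polyval(k,u)],z);return P.round(4).tolist(),m.sum(),len(m),k.round(4),np.arctan2(*(P[1]-P[0])[[1,0]]).round(4)
G=lambda f:cv2.GaussianBlur(cv2.cvtColor(f["pixels"],cv2.COLOR_BGR2GRAY).astype(np.float32),(0,0),.7)
gt,gs=G(t),G(s)
print("rail/dark->light",fit(t,gt,range(240,280),lambda c:170,3,.245,1))
print("light->dark front",fit(t,gt,range(240,280),lambda c:179,4,.2,-1))
# side: cheek bottom outer edge: crop (150,306)->(235,350); cheek top edge (150,268)->(235,312); head lower left edge (165,215)->(255,262)
ln=lambda a,b:(lambda c:int(round(S([a])[0][1]+(c-S([a])[0][0])*(S([b])[0][1]-S([a])[0][1])/(S([b])[0][0]-S([a])[0][0]))))
cl=range(200,225)
print("cheek bottom dark->light",fit(s,gs,cl,ln((150,306),(235,350)),3,0.,1))
print("cheek top light->dark",fit(s,gs,cl,ln((150,268),(235,312)),3,.052,-1))
print("head low",fit(s,gs,range(205,231),ln((165,215),(255,262)),3,.14,1),fit(s,gs,range(205,231),ln((165,215),(255,262)),3,.14,-1))
E
```

```text
grip front [[0.3695 0.2246 0.038 ]] grip mid236 [[0.384, 0.2236, 0.038], [0.3914, 0.2218, 0.038]]
rail/dark->light ([[0.5922, 0.0649, 0.245], [0.5876, -0.0611, 0.245]], np.int64(40), 40, array([2.63000e-02, 1.62964e+02]), np.float64(-1.6075))
light->dark front ([[0.5695, 0.0671, 0.2], [0.5658, -0.0632, 0.2]], np.int64(40), 40, array([1.830000e-02, 1.742709e+02]), np.float64(-1.5991))
cheek bottom dark->light ([[0.7044, 0.0841, 0.0], [0.6019, 0.0869, 0.0]], np.int64(9), 25, array([  0.5185, 118.2043]), np.float64(3.1141))
cheek top light->dark ([[0.7175, 0.0598, 0.052], [0.6147, 0.0645, 0.052]], np.int64(14), 25, array([  0.5149, 102.074 ]), np.float64(3.0963))
head low ([[0.6856, 0.0607, 0.14], [0.5766, 0.0774, 0.14]], np.int64(15), 26, array([ 0.6179, 61.6547]), np.float64(2.9896)) ([[0.6703, 0.0801, 0.14], [0.5817, 0.0703, 0.14]], np.int64(6), 26, array([  0.3379, 124.1101]), np.float64(-3.0317))
```

```bash
cat > go.py <<'E'
# usage: go.py x y z yaw lean  -> shift+turn in present tool axes to put TCP there
import sys;from h import *
from station import env
def Rt(p,th):
    z=np.array([np.sin(th)*np.cos(p),np.sin(th)*np.sin(p),-np.cos(th)]);y=np.array([-np.sin(p),np.cos(p),0]);return R.from_matrix(np.c_[np.cross(y,z),y,z])
if __name__=="__main__":
    a=list(map(float,sys.argv[1:]));s=env.sense();C=R.from_quat(s["tool_rot"])
    d=C.inv().apply(np.array(a[:3])-s["eef_pos"]);v=(C.inv()*Rt(a[3],a[4])).as_rotvec()
    print("d",d.round(4),"rv",v.round(3),"rows",round(max(np.linalg.norm(d)/.0417,np.linalg.norm(v)/.125),1),"pos",s["eef_pos"].round(4),"F",s["contact_force"].round(1),"gap",round(s["finger_gap"],4),"q",s["joint_pos"].round(2),"t",round(s["time"],2))
E
python3 go.py .44 -.15 .25 -0.277 0.3
```

```text
d [-0.3536  0.298  -0.0192] rv [ 0.1  -0.29  0.65] rows 11.1 pos [ 0.2213 -0.5574  0.2304] F [0.3 0.9 0.2] gap 0.0853 q [-0.86  0.04  0.08 -0.   -1.62 -0.33] t 0.1
```

```bash
python3 nudge.py '[[-0.354,0.298,-0.02,0.1,-0.29,0.65,0.085],[-0.354,0.298,-0.02,0.1,-0.29,0.65,0.085],[-0.354,0.298,-0.02,0.1,-0.29,0.65,0.085],[-0.354,0.298,-0.02,0.1,-0.29,0.65,0.085],[-0.354,0.298,-0.02,0.1,-0.29,0.65,0.085],[-0.354,0.298,-0.02,0.1,-0.29,0.65,0.085],[-0.354,0.298,-0.02,0.1,-0.29,0.65,0.085],[-0.354,0.298,-0.02,0.1,-0.29,0.65,0.085],[-0.354,0.298,-0.02,0.1,-0.29,0.65,0.085],[-0.354,0.298,-0.02,0.1,-0.29,0.65,0.085]]'; python3 go.py .38 .223 .12 -.277 .61;
```

```text
time: 0.93
eef_pos: [0.4108, -0.2037, 0.2489]
tool_rot: [0.137, 0.979, -0.021, 0.149]
contact_force: [1.2, -0.6, 0.5]
finger_gap: 0.0846
grip_force: 0.0
d [0.1784 0.402  0.0791] rv [-0.001 -0.307 -0.   ] rows 10.7 pos [ 0.4108 -0.2037  0.2489] F [ 1.2 -0.6  0.5] gap 0.0846 q [ 0.07 -0.65 -0.49  0.1  -1.45 -1.91] t 0.93
```

```bash
python3 nudge.py '[[0.17,0.38,0.02,0,0,-1.2,0.085],[0.17,0.38,0.02,0,0,-1.2,0.085],[0.17,0.38,0.02,0,0,-1.2,0.085],[0.17,0.38,0.02,0,0,-1.2,0.085],[0.17,0.38,0.02,0,0,-1.2,0.085],[0.17,0.38,0.02,0,0,-1.2,0.085],[0.17,0.38,0.02,0,0,-1.2,0.085],[0.17,0.38,0.02,0,0,-1.2,0.085],[0.17,0.38,0.02,0,0,-1.2,0.085],[0.17,0.38,0.02,0,0,-1.2,0.085]]'; python3 go.py .37 .223 .16 2.865 -.61
```

```text
time: 1.77
eef_pos: [0.3635, 0.2023, 0.1788]
tool_rot: [-0.444, 0.884, -0.101, 0.111]
contact_force: [0.9, -0.3, -0.1]
finger_gap: 0.0851
grip_force: 0.0
d [-0.0185  0.0124  0.0181] rv [ 0.298  0.206 -1.917] rows 15.6 pos [0.3635 0.2023 0.1788] F [ 0.9 -0.3 -0.1] gap 0.0851 q [ 1.28 -0.7  -0.71  0.3  -1.55 -1.93] t 1.77
```

```bash
python3 nudge.py '[[-0.018,0.012,0.018,0.3,0.2,-1.92,0.085],[-0.018,0.012,0.018,0.3,0.2,-1.92,0.085],[-0.018,0.012,0.018,0.3,0.2,-1.92,0.085],[-0.018,0.012,0.018,0.3,0.2,-1.92,0.085],[-0.018,0.012,0.018,0.3,0.2,-1.92,0.085],[-0.018,0.012,0.018,0.3,0.2,-1.92,0.085],[-0.018,0.012,0.018,0.3,0.2,-1.92,0.085],[-0.018,0.012,0.018,0.3,0.2,-1.92,0.085],[-0.018,0.012,0.018,0.3,0.2,-1.92,0.085],[-0.018,0.012,0.018,0.3,0.2,-1.92,0.085]]'; python3 go.py .37 .223 .16 2.865 -.61
```

```text
time: 2.6
eef_pos: [0.3712, 0.2199, 0.1601]
tool_rot: [0.851, -0.46, 0.252, -0.017]
contact_force: [0.6, -0.4, -0.2]
finger_gap: 0.0851
grip_force: 0.0
d [-0.0031 -0.0008 -0.0011] rv [ 0.107  0.074 -0.689] rows 5.6 pos [0.3712 0.2199 0.1601] F [ 0.6 -0.4 -0.2] gap 0.0851 q [ 1.43 -0.65 -0.83  0.49 -1.55 -0.9 ] t 2.6
```

```bash
python3 nudge.py '[[0,0,0,0.107,0.074,-0.69,0.085],[0,0,0,0.107,0.074,-0.69,0.085],[0,0,0,0.107,0.074,-0.69,0.085],[0,0,0,0.107,0.074,-0.69,0.085],[0,0,0,0.107,0.074,-0.69,0.085],[0,0,0,0.107,0.074,-0.69,0.085],[0,0,0,0.107,0.074,-0.69,0.085]]'; python3 go.py .335 .237 .088 2.865 -.61
```

```text
time: 3.18
eef_pos: [0.3711, 0.2197, 0.1599]
tool_rot: [0.945, -0.133, 0.298, 0.041]
contact_force: [0.1, -0.5, 0.1]
finger_gap: 0.0852
grip_force: 0.0
d [-0.0736 -0.0066  0.0363] rv [-0.    -0.    -0.003] rows 2.0 pos [0.3711 0.2197 0.1599] F [ 0.1 -0.5  0.1] gap 0.0852 q [ 1.51 -0.77 -0.96  0.59 -1.53 -0.29] t 3.18
```

```bash
python3 go.py .385 .2228 .06 2.865 -.61;  python3 nudge.py '[[0,0,0,0,0,0,0.085]]' >/dev/null; python3 go.py .38 .2228 .06 2.865 -.61
```

```text
d [-0.047  -0.0066  0.0891] rv [-0.    -0.    -0.003] rows 2.4 pos [0.3711 0.2197 0.1599] F [ 0.1 -0.5  0.1] gap 0.0852 q [ 1.51 -0.77 -0.96  0.59 -1.53 -0.29] t 3.18
d [-0.0511 -0.0048  0.0866] rv [ 0.     0.001 -0.008] rows 2.4 pos [0.3712 0.2199 0.1603] F [ 0.  -0.1  0.1] gap 0.0848 q [ 1.51 -0.77 -0.96  0.59 -1.53 -0.29] t 3.27
```

```bash
python3 nudge.py '[[-0.05,-0.006,0.087,0,0,0,0.085],[-0.05,-0.006,0.087,0,0,0,0.085],[-0.05,-0.006,0.087,0,0,0,0.085],[-0.05,-0.006,0.087,0,0,0,0.085],[-0.05,-0.006,0.087,0,0,0,0.085]]'; python3 go.py .385 .2228 .0135 2.865 -.61
```

```text
time: 3.68
eef_pos: [0.3841, 0.2269, 0.0634]
tool_rot: [0.945, -0.136, 0.295, 0.044]
contact_force: [0.5, -0.1, 1.0]
finger_gap: 0.0843
grip_force: 0.0
d [-0.0268  0.0036  0.0422] rv [ 0.008  0.003 -0.007] rows 1.2 pos [0.3841 0.2269 0.0634] F [ 0.5 -0.1  1. ] gap 0.0843 q [ 1.45 -0.66 -1.08  0.62 -1.32 -0.38] t 3.68
```

```bash
python3 go.py .3845 .223 .05 2.865 -.35
```

```text
d [-0.0064  0.0036  0.0119] rv [ 0.007 -0.257 -0.008] rows 2.1 pos [0.3841 0.2269 0.0634] F [ 0.5 -0.1  1. ] gap 0.0843 q [ 1.45 -0.66 -1.08  0.62 -1.32 -0.38] t 3.68
```

```bash
python3 nudge.py '[[-0.006,0.004,0.012,0.007,-0.257,-0.008,0.085],[-0.006,0.004,0.012,0.007,-0.257,-0.008,0.085],[-0.006,0.004,0.012,0.007,-0.257,-0.008,0.085],[-0.006,0.004,0.012,0.007,-0.257,-0.008,0.085]]'; python3 go.py .3845 .223 .0125 2.865 -.35
```

```text
time: 4.02
eef_pos: [0.3858, 0.2234, 0.0527]
tool_rot: [0.975, -0.137, 0.173, 0.022]
contact_force: [0.3, 0.4, 0.4]
finger_gap: 0.0848
grip_force: 0.0
d [-0.0148  0.0009  0.0374] rv [-0.004  0.    -0.003] rows 1.0 pos [0.3858 0.2234 0.0527] F [0.3 0.4 0.4] gap 0.0848 q [ 1.27 -0.59 -0.91  0.37 -1.26 -0.09] t 4.02
```

Reachable. I'll descend, then look before closing.

```bash
python3 nudge.py '[[-0.008,0,0.019,0,0,0,0.085],[-0.015,0.001,0.037,0,0,0,0.085],[-0.015,0.001,0.037,0,0,0,0.085]]'; python3 - <<'E'
from h import *
from station import env
f=env.grab_frame("side");pickle.dump(f,open("side1.pkl","wb"))
cv2.imwrite("pics/side1.png",cv2.resize(f["pixels"][150:330,170:350],None,fx=3.2,fy=3.2,interpolation=cv2.INTER_CUBIC))
s=env.sense();print(s["eef_pos"],s["contact_force"])
E
```

```text
time: 4.27
eef_pos: [0.3817, 0.2204, 0.0067]
tool_rot: [0.976, -0.134, 0.172, 0.026]
contact_force: [-0.6, 0.2, -0.5]
finger_gap: 0.085
grip_force: 0.0
[0.38226689 0.22142308 0.00891225] [-0.27959092 -0.00155316  0.78925091]
```

View pics/side1.png

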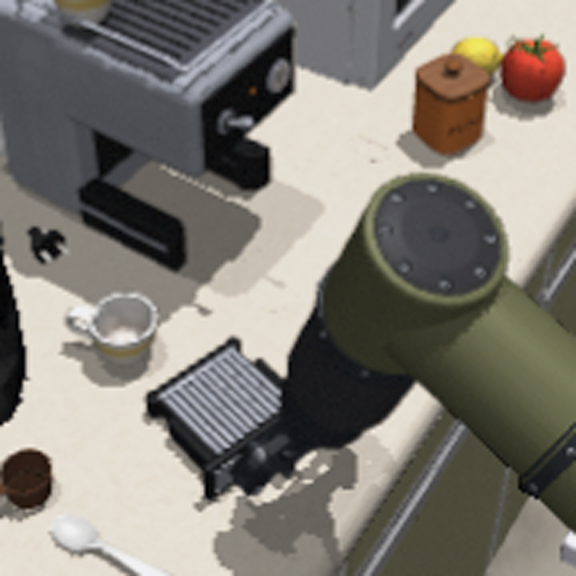

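The side view shows the fingers astride the tray's grip at about (262,465) in the crop, and the tray hasn't moved. I'll raise slightly and close.

```bash
python3 nudge.py '[[0.001,0,-0.004,0,0,0,0.085],[0.001,0,-0.004,0,0,0,0],[0.001,0,-0.004,0,0,0,0],[0.001,0,-0.004,0,0,0,0],[0.001,0,-0.004,0,0,0,0],[0.001,0,-0.004,0,0,0,0],[0.001,0,-0.004,0,0,0,0],[0.001,0,-0.004,0,0,0,0]]' 80; python3 go.py .3845 .223 .0125 2.865 -.35
```

```text
time: 4.98
eef_pos: [0.3829, 0.2233, 0.0151]
tool_rot: [0.976, -0.135, 0.172, 0.022]
contact_force: [-1.4, 0.3, 1.4]
finger_gap: 0.0125
grip_force: 79.2
d [ 0.0007 -0.0001  0.003 ] rv [-0.003  0.001  0.002] rows 0.1 pos [0.3829 0.2233 0.0151] F [-1.4  0.3  1.4] gap 0.0125 q [ 1.28 -0.56 -0.97  0.38 -1.18 -0.13] t 4.98
```

```bash
python3 go.py .39 .10 .019 3.1086 -.35; python3 - <<'E'
from m import *
print("cup",onz(t,T([[168,255],[120,265],[205,250]]),.049).round(3).tolist())
E
```

```text
d [0.0392 0.1168 0.0098] rv [ 0.08   0.    -0.227] rows 3.0 pos [0.3829 0.2233 0.0151] F [-1.4  0.3  1.4] gap 0.0125 q [ 1.28 -0.56 -0.97  0.38 -1.18 -0.13] t 4.98
cup [[0.572, 0.194, 0.049], [0.564, 0.23, 0.049], [0.575, 0.166, 0.049]]
```

```bash
python3 nudge.py '[[0.0015,0,-0.004,0,0,0,0],[0.008,0.02,-0.001,0.014,0,-0.04,0],[0.015,0.04,0.001,0.028,0,-0.08,0],[0.021,0.06,0.003,0.042,0,-0.12,0],[0.027,0.08,0.006,0.055,0,-0.155,0],[0.033,0.1,0.008,0.068,0,-0.19,0],[0.039,0.117,0.01,0.08,0,-0.227,0],[0.039,0.117,0.01,0.08,0,-0.227,0]]'; python3 go.py .458 .0079 .019 3.1086 -.35
```

```text
time: 5.65
eef_pos: [0.4017, 0.1009, 0.0271]
tool_rot: [0.986, -0.017, 0.165, 0.004]
contact_force: [0.1, -0.2, -2.0]
finger_gap: 0.0124
grip_force: 78.9
d [0.0536 0.0909 0.0272] rv [ 0.003  0.019 -0.002] rows 2.6 pos [0.4017 0.1009 0.0271] F [ 0.1 -0.2 -2. ] gap 0.0124 q [ 1.   -0.88 -1.08  0.3  -1.21  0.45] t 5.65
```

```bash
python3 nudge.py '[[0.005,0.03,0.01,0,0.01,0,0],[0.02,0.06,0.015,0,0.02,0,0],[0.04,0.085,0.022,0,0.02,0,0],[0.053,0.091,0.027,0,0.02,0,0],[0.053,0.091,0.027,0,0.02,0,0],[0.053,0.091,0.027,0,0.02,0,0]]'; python3 go.py .458 .0079 .019 3.1086 -.35;  python3 - <<'E'
from h import *
from station import env
a=env.grab_frame("side");b=env.grab_frame("top");pickle.dump(a,open("side2.pkl","wb"));pickle.dump(b,open("top2.pkl","wb"))
A=cv2.resize(a["pixels"][130:290,180:310],None,fx=3,fy=3,interpolation=cv2.INTER_CUBIC);B=cv2.resize(b["pixels"][145:241,205:309],None,fx=4,fy=4,interpolation=cv2.INTER_CUBIC)
o=np.zeros((480,390+416,3),np.uint8);o[:480,:390]=A;o[:384,390:]=B;cv2.imwrite("pics/c2.png",o[:,:800])
E
```

```text
time: 6.15
eef_pos: [0.4568, 0.0091, 0.0179]
tool_rot: [0.985, -0.018, 0.173, 0.005]
contact_force: [0.1, 0.9, -2.6]
finger_gap: 0.0123
grip_force: 79.1
d [ 0.0015  0.0012 -0.0006] rv [ 0.005  0.001 -0.003] rows 0.0 pos [0.4568 0.0091 0.0179] F [ 0.1  0.9 -2.6] gap 0.0123 q [ 0.64 -0.71 -1.01  0.26 -1.02  0.79] t 6.15
```

View pics/c2.png

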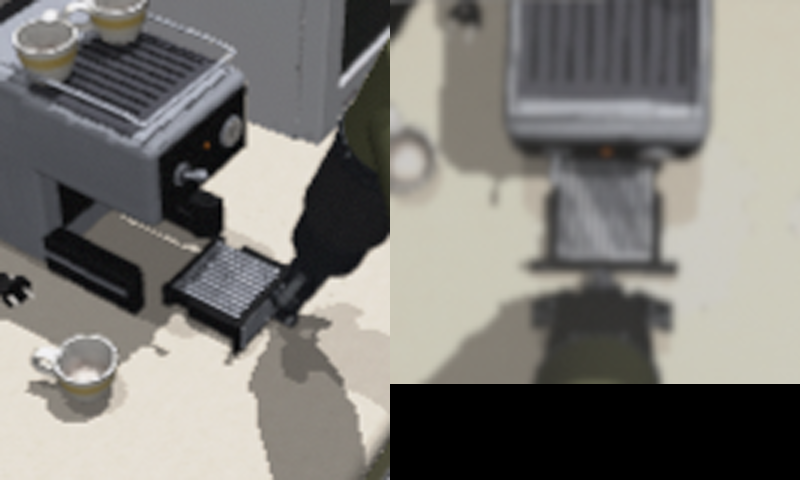

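The tray sits in front of the mouth and roughly square: panel ends at composite (525,266) and (677,268), head between x=508 and 708. I'll measure its offset and yaw against the machine.

```bash
python3 - <<'E'
from h import *
f=L("top2");g=cv2.GaussianBlur(cv2.cvtColor(f["pixels"],cv2.COLOR_BGR2GRAY).astype(np.float32),(0,0),.7)
# panel ends along row 211/212 (half level), panel top-edge line (light grid->dark) 
for r in(211,212):
    row=g[r,228:288]; lo=(row.min()+row.max())/2; i=np.where(row<140)[0]; a,b=i[0],i[-1]
    L_=228+a-1+(row[a-1]-140)/(row[a-1]-row[a]);R_=228+b+(140-row[b])/(row[b+1]-row[b])
    P=onz(f,[[L_,r],[R_,r]],.046);print(r,L_,R_,P.round(4).tolist(),"mid",P.mean(0).round(4),"w",np.linalg.norm(P[0]-P[1]).round(4))
c=np.arange(241,275);q=[]
for k in c:
    w=np.clip(150-g[208:216,k],0,None);q.append((w*np.arange(208,216)).sum()/max(w.sum(),1e-6))
q=np.array(q);m=(c<250)|(c>265);k=np.polyfit(c[m],q[m],1);P=onz(f,np.c_[[240,276],np.polyval(k,[240,276])],.046);print("panel yaw",np.arctan2(*(P[0]-P[1])[[1,0]])-np.pi/2,P.round(4).tolist())
# grid left/right edges (bright grid vs dark frame) rows
for r in range(188,208,4): print(r,g[r,240:276].astype(int).tolist())
E
```

```text
211 238.71341437101364 276.15044958889484 [[0.4755, 0.0795, 0.046], [0.4742, -0.0595, 0.046]] mid [0.4748 0.01   0.046 ] w 0.139
212 239.20011299848557 276.24031160771847 [[0.4717, 0.0777, 0.046], [0.4705, -0.0598, 0.046]] mid [0.4711 0.0089 0.046 ] w 0.1375
panel yaw -0.030242914120071518 [[0.4784, 0.0747, 0.046], [0.4743, -0.059, 0.046]]
188 [122, 121, 120, 119, 120, 127, 130, 125, 119, 115, 112, 102, 90, 83, 79, 78, 77, 76, 75, 75, 78, 80, 80, 80, 80, 84, 95, 109, 118, 122, 116, 118, 138, 159, 172, 177]
192 [178, 177, 173, 162, 140, 113, 97, 103, 119, 129, 135, 136, 135, 129, 121, 113, 109, 106, 106, 105, 104, 105, 109, 115, 118, 119, 118, 119, 124, 127, 120, 122, 140, 161, 174, 178]
196 [180, 174, 158, 126, 91, 69, 70, 89, 106, 112, 116, 125, 136, 139, 139, 131, 123, 115, 110, 109, 110, 108, 106, 105, 107, 112, 115, 116, 114, 108, 91, 79, 97, 132, 162, 175]
200 [194, 187, 169, 137, 100, 77, 77, 94, 111, 122, 130, 132, 136, 143, 150, 152, 151, 145, 138, 131, 127, 125, 123, 117, 111, 111, 118, 126, 127, 121, 101, 86, 101, 136, 166, 180]
204 [195, 184, 162, 132, 99, 79, 81, 95, 107, 115, 123, 127, 130, 132, 137, 144, 151, 153, 151, 143, 134, 127, 125, 125, 125, 123, 122, 124, 128, 125, 106, 96, 122, 163, 190, 200]
```

```bash
python3 go.py .475 .006 .018 3.1086 -.35;python3 go.py .533 .0041 .018 3.1086 -.35
```

```text
d [0.017  0.0039 0.0067] rv [ 0.004 -0.     0.   ] rows 0.4 pos [0.4569 0.0105 0.0184] F [-0.1  0.6 -1.9] gap 0.0124 q [ 0.64 -0.72 -1.01  0.26 -1.02  0.79] t 6.25
d [0.0715 0.0038 0.0266] rv [ 0.004 -0.     0.   ] rows 1.8 pos [0.4569 0.0105 0.0184] F [-0.1  0.6 -1.9] gap 0.0124 q [ 0.64 -0.72 -1.01  0.26 -1.02  0.79] t 6.25
```

```bash
python3 nudge.py '[[0.004,0.003,0.001,0.004,0,0,0],[0.012,0.003,0.004,0.004,0,0,0],[0.02,0.003,0.0075,0.004,0,0,0],[0.028,0.003,0.0105,0.004,0,0,0],[0.036,0.003,0.0135,0.004,0,0,0],[0.036,0.003,0.0135,0.004,0,0,0]]'; python3 go.py .533 .0041 .018 3.1086 -.35
```

```text
time: 6.75
eef_pos: [0.4966, 0.0068, 0.0191]
tool_rot: [0.984, -0.016, 0.175, 0.002]
contact_force: [-0.1, 0.4, -2.4]
finger_gap: 0.0122
grip_force: 79.1
d [0.0339 0.0016 0.0136] rv [-0.002 -0.002  0.001] rows 0.9 pos [0.4966 0.0068 0.0191] F [-0.1  0.4 -2.4] gap 0.0122 q [ 0.56 -0.54 -0.91  0.24 -0.93  0.86] t 6.75
```

```bash
python3 nudge.py '[[0.008,0.0005,0.003,0,0,0,0],[0.016,0.001,0.006,0,0,0,0],[0.024,0.001,0.009,0,0,0,0],[0.033,0.001,0.013,0,0,0,0],[0.033,0.001,0.013,0,0,0,0]]'; python3 go.py .533 .0041 .018 3.1086 -.35
```

```text
time: 7.17
eef_pos: [0.5319, 0.0048, 0.0182]
tool_rot: [0.984, -0.015, 0.175, 0.002]
contact_force: [1.0, 1.0, -2.2]
finger_gap: 0.0124
grip_force: 79.1
d [0.001  0.0006 0.0006] rv [-0.002 -0.002  0.001] rows 0.0 pos [0.5319 0.0048 0.0182] F [ 1.   1.  -2.2] gap 0.0124 q [ 0.5  -0.41 -0.82  0.23 -0.87  0.91] t 7.17
```

```bash
python3 nudge.py '[[-0.001,0,0.003,0,0,0,0],[-0.001,0,0.003,0,0,0,0],[-0.001,0,0.003,0,0,0,0.085],[-0.001,0,0.003,0,0,0,0.085],[-0.001,0,0.003,0,0,0,0.085],[-0.001,0,0.003,0,0,0,0.085]]'; python3 go.py .52 .0048 .028 3.1086 -.63
```

```text
time: 7.67
eef_pos: [0.5312, 0.0038, 0.015]
tool_rot: [0.984, -0.016, 0.175, 0.002]
contact_force: [-0.2, 0.4, -0.0]
finger_gap: 0.0603
grip_force: 0.0
d [-0.006  -0.0006 -0.0161] rv [-0.001  0.278 -0.   ] rows 2.2 pos [0.5312 0.0038 0.015 ] F [-0.2  0.4 -0. ] gap 0.0603 q [ 0.5  -0.41 -0.82  0.23 -0.86  0.91] t 7.67
```

```bash
python3 nudge.py '[[-0.006,0,-0.016,0,0.1,0,0.085],[-0.006,0,-0.016,0,0.2,0,0.085],[-0.006,0,-0.016,0,0.278,0,0.085],[-0.006,0,-0.016,0,0.278,0,0.085]]'; python3 go.py .5335 .0045 .0135 3.1086 -.63
```

```text
time: 8.0
eef_pos: [0.5434, 0.003, 0.0473]
tool_rot: [0.953, -0.014, 0.301, -0.002]
contact_force: [-0.8, -0.7, -0.8]
finger_gap: 0.0849
grip_force: 0.0
d [-0.0276 -0.0009  0.022 ] rv [-0.014  0.018 -0.001] rows 0.8 pos [0.5434 0.003  0.0473] F [-0.8 -0.7 -0.8] gap 0.0849 q [ 0.54 -0.66 -1.08  0.5  -0.67  0.68] t 8.0
```

```bash
python3 go.py .533 .0045 .0135 3.1086 -.53; python3 go.py .529 .0045 .035 3.1086 -.53
```

```text
d [-0.028  -0.0008  0.0217] rv [-0.014 -0.082 -0.001] rows 0.8 pos [0.5434 0.003  0.0473] F [-0.8 -0.7 -0.8] gap 0.0849 q [ 0.54 -0.66 -1.08  0.5  -0.67  0.68] t 8.0
d [-0.0189 -0.001   0.0018] rv [-0.014 -0.082 -0.001] rows 0.7 pos [0.5434 0.003  0.0473] F [-0.8 -0.7 -0.8] gap 0.0849 q [ 0.54 -0.66 -1.08  0.5  -0.67  0.68] t 8.0
```

```bash
python3 nudge.py '[[-0.019,-0.001,0.002,-0.014,-0.082,0,0.085],[-0.019,-0.001,0.002,-0.014,-0.082,0,0.085],[-0.019,-0.001,0.002,-0.014,-0.082,0,0.085]]'; python3 go.py .532 .0045 .0145 3.1086 -.53
```

```text
time: 8.25
eef_pos: [0.5256, 0.0029, 0.0276]
tool_rot: [0.967, -0.017, 0.256, 0.007]
contact_force: [0.3, 0.2, 0.7]
finger_gap: 0.0849
grip_force: 0.0
d [-0.001  -0.0019  0.0145] rv [0.005 0.012 0.   ] rows 0.4 pos [0.5256 0.0029 0.0276] F [0.3 0.2 0.7] gap 0.0849 q [ 0.56 -0.61 -1.04  0.42 -0.76  0.73] t 8.25
```

```bash
python3 nudge.py '[[-0.001,-0.001,0.0145,0.005,0.012,0,0.085],[-0.001,-0.001,0.0145,0.005,0.012,0,0.085],[-0.001,-0.001,0.0145,0.005,0.012,0,0.085]]'; python3 go.py .532 .0045 .0145 3.1086 -.53
```

```text
time: 8.5
eef_pos: [0.5311, 0.0026, 0.0135]
tool_rot: [0.965, -0.016, 0.261, 0.005]
contact_force: [-0.3, -0.3, -0.1]
finger_gap: 0.0853
grip_force: 0.0
d [ 0.0013 -0.0019 -0.0005] rv [0.002 0.002 0.001] rows 0.1 pos [0.5311 0.0026 0.0135] F [-0.3 -0.3 -0.1] gap 0.0853 q [ 0.55 -0.58 -1.05  0.45 -0.7   0.71] t 8.5
```

```bash
python3 nudge.py '[[0,-0.001,0,0,0,0,0],[0,-0.001,0,0,0,0,0],[0,-0.001,0,0,0,0,0],[0,-0.001,0,0,0,0,0],[0,-0.001,0,0,0,0,0],[0,-0.001,0,0,0,0,0],[0,-0.001,0,0,0,0,0]]' 100; python3 go.py .556 .0038 .0175 3.1086 -.53
```

```text
time: 9.08
eef_pos: [0.5324, 0.0048, 0.0158]
tool_rot: [0.965, -0.016, 0.262, 0.004]
contact_force: [-1.4, 1.1, 1.2]
finger_gap: 0.0118
grip_force: 98.2
d [0.0212 0.0002 0.0105] rv [-0.    -0.001  0.   ] rows 0.6 pos [0.5324 0.0048 0.0158] F [-1.4  1.1  1.2] gap 0.0118 q [ 0.55 -0.58 -1.05  0.45 -0.7   0.7 ] t 9.08
```

```bash
python3 nudge.py '[[0.0015,0,-0.0026,0,0,0,0],[0.0055,0,-0.0001,0,0,0,0],[0.0105,0.0002,0.0025,0,0,0,0],[0.0155,0.0002,0.005,0,0,0,0],[0.0205,0.0004,0.008,0,0,0,0],[0.0205,0.0004,0.008,0,0,0,0]]'; python3 go.py .57 .0038 .018 3.1086 -.53
```

```text
time: 9.58
eef_pos: [0.5548, 0.0037, 0.0186]
tool_rot: [0.965, -0.016, 0.262, 0.004]
contact_force: [2.0, 3.7, -1.7]
finger_gap: 0.0116
grip_force: 97.8
d [ 0.0128 -0.0006  0.0082] rv [-0. -0.  0.] rows 0.4 pos [0.5548 0.0037 0.0186] F [ 2.   3.7 -1.7] gap 0.0116 q [ 0.51 -0.49 -0.99  0.44 -0.66  0.73] t 9.58
```

```bash
python3 nudge.py '[[0.0026,-0.001,0.0015,0,0,0,0],[0.0052,-0.001,0.003,0,0,0,0],[0.0052,-0.001,0.003,0,0,0,0]]'; python3 go.py .57 .0038 .018 3.1086 -.53
```

```text
time: 9.83
eef_pos: [0.5597, 0.0039, 0.0181]
tool_rot: [0.965, -0.016, 0.261, 0.005]
contact_force: [-3.9, 3.2, -0.3]
finger_gap: 0.0119
grip_force: 98.5
d [ 0.0088 -0.0003  0.0052] rv [0.001 0.001 0.   ] rows 0.2 pos [0.5597 0.0039 0.0181] F [-3.9  3.2 -0.3] gap 0.0119 q [ 0.51 -0.47 -0.98  0.44 -0.65  0.73] t 9.83
```

```bash
python3 nudge.py '[[0.0017,0,0.001,0,0,0,0],[0.0034,0,0.002,0,0,0,0],[0.0034,0,0.002,0,0,0,0]]'; python3 go.py .57 .0038 .018 3.1086 -.53
```

```text
time: 10.08
eef_pos: [0.5637, 0.0038, 0.0183]
tool_rot: [0.965, -0.016, 0.262, 0.005]
contact_force: [-0.6, 1.5, -0.5]
finger_gap: 0.0119
grip_force: 98.2
d [ 0.0052 -0.0002  0.0035] rv [0.001 0.001 0.   ] rows 0.2 pos [0.5637 0.0038 0.0183] F [-0.6  1.5 -0.5] gap 0.0119 q [ 0.5  -0.46 -0.97  0.44 -0.64  0.74] t 10.08
```

```bash
python3 nudge.py '[[0.0017,0,0.001,0,0,0,0],[0.0017,0,0.001,0,0,0,0]]'|grep -E 'eef|contact'; python3 nudge.py '[[0.0017,0,0.001,0,0,0,0],[0.0017,0,0.001,0,0,0,0]]'|grep -E 'eef|contact'
```

```text
eef_pos: [0.5659, 0.0038, 0.0186]
contact_force: [2.4, 1.9, -3.5]
eef_pos: [0.568, 0.0039, 0.0188]
contact_force: [4.9, 0.6, -4.7]
```

```bash
python3 nudge.py '[[0.0017,0,0.001,0,0,0,0],[0.0017,0,0.001,0,0,0,0]]'|grep -E 'eef|contact'
```

```text
eef_pos: [0.5702, 0.0039, 0.019]
contact_force: [7.7, -0.1, -4.6]
```

The force has turned forward, so the catch is now pulling the tray in. I'll follow it gently to the stop.

```bash
python3 nudge.py '[[0.0013,0,0.0008,0,0,0,0],[0.0013,0,0.0008,0,0,0,0]]'|grep -E 'eef|contact'
```

```text
eef_pos: [0.5711, 0.004, 0.0186]
contact_force: [-5.7, 4.4, -0.1]
```

```bash
python3 nudge.py '[[0.0013,0,0.0008,0,0,0,0],[0.0013,0,0.0008,0,0,0,0]]'|grep -E 'eef|contact'
```

```text
eef_pos: [0.5717, 0.0041, 0.0179]
contact_force: [-23.1, 11.0, 8.6]
```

Hard stop at x ≈ 0.571, as predicted. I'll relieve it, lower the grip and open.

```bash
python3 nudge.py '[[-0.0015,0,-0.0008,0,0,0,0],[-0.0025,0,0.001,0,0,0,0],[-0.003,0,0.0018,0,0,0,0],[-0.003,0,0.0018,0,0,0,0]]'; python3 nudge.py '[[0,0,0,0,0,0,0.02],[0,0,0,0,0,0,0.085],[0,0,0,0,0,0,0.085],[0,0,0,0,0,0,0.085],[0,0,0,0,0,0,0.085],[0,0,0,0,0,0,0.085],[0,0,0,0,0,0,0.085]]'
```

```text
time: 11.25
eef_pos: [0.5713, 0.0042, 0.0165]
tool_rot: [0.965, -0.016, 0.262, 0.004]
contact_force: [-15.1, 7.6, 6.9]
finger_gap: 0.0121
grip_force: 100.7
time: 11.83
eef_pos: [0.5711, 0.0038, 0.0157]
tool_rot: [0.965, -0.016, 0.262, 0.004]
contact_force: [-0.6, -0.1, -0.3]
finger_gap: 0.085
grip_force: 0.0
```

```bash
python3 go.py .50 .004 .06 3.1086 -.4; python3 go.py .47 .004 .11 3.1086 -.3
```

```text
d [-0.0389  0.0022 -0.0742] rv [ 0.   -0.13 -0.  ] rows 2.0 pos [0.5711 0.0038 0.0157] F [-0.6 -0.1 -0.3] gap 0.085 q [ 0.49 -0.43 -0.95  0.45 -0.62  0.74] t 11.83
d [-0.0395  0.0032 -0.1325] rv [ 0.   -0.23 -0.  ] rows 3.3 pos [0.5711 0.0038 0.0157] F [-0.6 -0.1 -0.3] gap 0.085 q [ 0.49 -0.43 -0.95  0.45 -0.62  0.74] t 11.83
```

```bash
python3 nudge.py '[[-0.02,0.001,-0.02,0,0,0,0.085],[-0.038,0.002,-0.05,0,-0.06,0,0.085],[-0.039,0.002,-0.075,0,-0.13,0,0.085],[-0.039,0.003,-0.105,0,-0.18,0,0.085],[-0.039,0.003,-0.132,0,-0.23,0,0.085],[-0.039,0.003,-0.132,0,-0.23,0,0.085]]'; python3 - <<'E'
from h import *
from station import env
a=env.grab_frame("side");b=env.grab_frame("top");pickle.dump(a,open("side3.pkl","wb"));pickle.dump(b,open("top3.pkl","wb"))
cv2.imwrite("pics/c3.png",cv2.resize(a["pixels"][150:280,180:310],None,fx=4.5,fy=4.5,interpolation=cv2.INTER_CUBIC))
E
```

```text
time: 12.33
eef_pos: [0.4727, 0.0054, 0.1174]
tool_rot: [0.988, -0.016, 0.153, 0.0]
contact_force: [0.1, 0.3, 1.2]
finger_gap: 0.0851
grip_force: 0.0
```

View pics/c3.png

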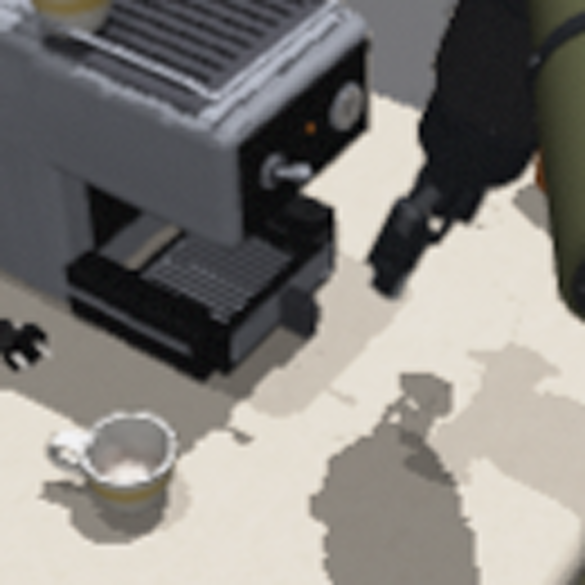

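The side view shows the tray in its channel with its panel against the left cheek at crop (222,345), and the cup unmoved. Next is the switch.

```bash
python3 go.py .47 .047 .25 3.1086 -.35; python3 - <<'E'
from h import *
s=L("side3");o=lambda a:np.array(a)/4.5+[179.6,149.6]
print("panel front top left/ lower right",onz(s,o([[232,328]]),.044).round(4),onz(s,o([[334,272]]),.044).round(4),"expect front x .588 yaw -.033; grip top front", onz(s,o([[312,300]]),.038).round(4))
E
```

```text
d [ 0.0387 -0.0425 -0.1331] rv [-0.002  0.047 -0.001] rows 3.5 pos [0.4714 0.0047 0.1113] F [-0.1  0.  -0.3] gap 0.085 q [ 0.57 -0.64 -0.76  0.18 -1.2   0.92] t 12.43
panel front top left/ lower right [[0.5867 0.0646 0.044 ]] [[ 0.5571 -0.0236  0.044 ]] expect front x .588 yaw -.033; grip top front [[0.5579 0.0048 0.038 ]]
```

```bash
python3 nudge.py '[[0.01,-0.012,-0.04,0,0.01,0,0],[0.02,-0.022,-0.075,0,0.02,0,0],[0.03,-0.032,-0.11,0,0.04,0,0],[0.0387,-0.0425,-0.133,0,0.047,0,0],[0.0387,-0.0425,-0.133,0,0.047,0,0],[0.0387,-0.0425,-0.133,0,0.047,0,0],[0.0387,-0.0425,-0.133,0,0.047,0,0]]' 20; python3 go.py .538 .0468 .235 3.1086 -.35
```

```text
time: 13.02
eef_pos: [0.4693, 0.0467, 0.2461]
tool_rot: [0.985, -0.016, 0.172, 0.003]
contact_force: [0.1, 0.4, -0.6]
finger_gap: 0.0004
grip_force: 0.0
d [ 0.0608 -0.0023  0.0337] rv [0.001 0.005 0.001] rows 1.7 pos [0.4693 0.0467 0.2461] F [ 0.1  0.4 -0.6] gap 0.0004 q [ 0.71 -0.66 -0.55  0.23 -1.42  0.82] t 13.02
```

```bash
python3 nudge.py '[[0.02,-0.001,0.011,0,0,0,0],[0.04,-0.002,0.022,0,0,0,0],[0.06,-0.002,0.033,0,0,0,0],[0.06,-0.002,0.033,0,0,0,0]]'; python3 go.py .538 .0468 .205 3.1086 -.35
```

```text
time: 13.35
eef_pos: [0.5384, 0.0455, 0.2327]
tool_rot: [0.985, -0.017, 0.17, 0.005]
contact_force: [-1.5, -0.2, -1.5]
finger_gap: -0.0001
grip_force: 0.0
d [-0.0097 -0.0014  0.026 ] rv [ 0.004  0.009 -0.001] rows 0.7 pos [0.5384 0.0455 0.2327] F [-1.5 -0.2 -1.5] gap -0.0001 q [ 0.59 -0.44 -0.44  0.21 -1.3   0.92] t 13.35
```

```bash
python3 nudge.py '[[-0.0034,-0.001,0.0094,0,0,0,0],[-0.0068,-0.001,0.0188,0,0,0,0],[-0.008,-0.001,0.0225,0,0,0,0],[-0.008,-0.001,0.0225,0,0,0,0]]'|grep -E 'eef|contact'; python3 nudge.py '[[-0.002,0,0.006,0,0,0,0],[-0.002,0,0.006,0,0,0,0]]'|grep -E 'eef|contact'
```

```text
eef_pos: [0.5364, 0.0473, 0.2116]
contact_force: [-0.6, 1.3, -0.1]
eef_pos: [0.537, 0.0476, 0.2074]
contact_force: [-5.4, 1.2, 4.3]
```

```bash
python3 nudge.py '[[-0.002,0,0.006,0,0,0,0],[-0.002,0,0.006,0,0,0,0]]'|grep -E 'eef|contact'
```

```text
eef_pos: [0.5376, 0.0477, 0.2011]
contact_force: [-0.5, 0.6, 0.4]
```

```bash
python3 nudge.py '[[-0.002,0,0.0055,0,0,0,0],[-0.002,0,0.0055,0,0,0,0]]'|grep -E 'eef|contact'; python3 nudge.py '[[-0.0015,0,0.0045,0,0,0,0],[-0.0015,0,0.0045,0,0,0,0]]'|grep -E 'eef|contact'; python3 - <<'E'
from h import *
from station import env
a=env.grab_frame("side");pickle.dump(a,open("side4.pkl","wb"))
cv2.imwrite("pics/c4.png",cv2.resize(a["pixels"][150:240,205:295],None,fx=6,fy=6,interpolation=cv2.INTER_CUBIC))
E
```

```text
eef_pos: [0.5374, 0.0476, 0.194]
contact_force: [-0.4, -0.1, -0.8]
eef_pos: [0.538, 0.0475, 0.19]
contact_force: [0.5, 0.4, -0.1]
```

View pics/c4.png

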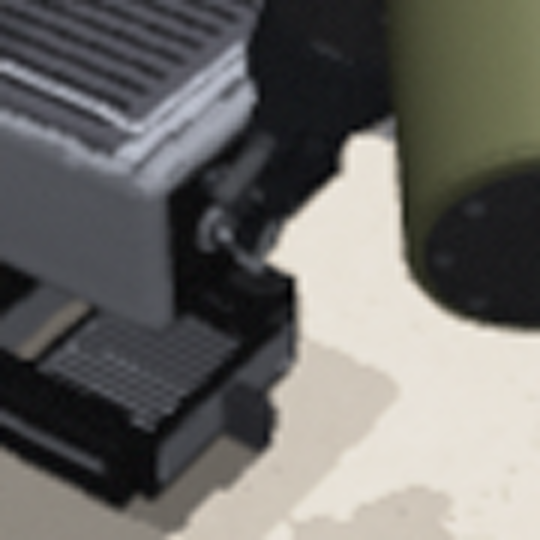

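The bat now points down, from (210,230) to (258,268), and the tray is still flush. I'll retreat up and back, then check.

```bash
python3 nudge.py '[[0,0,-0.02,0,0,0,0],[0,0,-0.05,0,0,0,0],[-0.02,0,-0.08,0,0,0,0],[-0.06,0,-0.1,0,0,0,0],[-0.09,0,-0.11,0,0,0,0],[-0.09,0,-0.11,0,0,0,0],[-0.09,0,-0.11,0,0,0,0]]'; python3 - <<'E'
from h import *
from station import env
a=env.grab_frame("side")
cv2.imwrite("pics/c5.png",cv2.resize(a["pixels"][130:340,130:360],None,fx=2.8,fy=2.8,interpolation=cv2.INTER_CUBIC))
E
```

```text
time: 14.98
eef_pos: [0.4151, 0.0524, 0.2653]
tool_rot: [0.984, -0.015, 0.175, 0.0]
contact_force: [0.7, 0.9, 0.0]
finger_gap: 0.0001
grip_force: 0.0
```

View pics/c5.png

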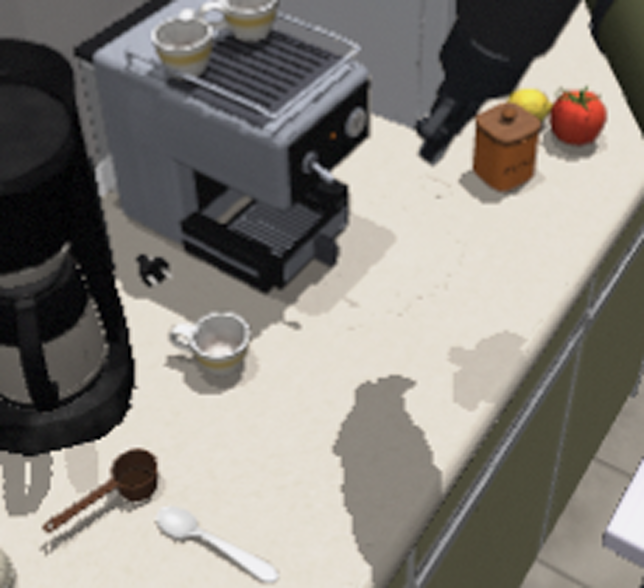

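The tray is home, the switch at (320,168) points down, the bystanders are where they were and the arm is clear.

```bash
python3 -c "
from station import env
print(env.hand_in())"
```

```text
the job is handed in; nothing more can be done
None
```

The drip tray is clicked in with its panel flush, the machine was then switched on, and the job is handed in at about 15 s; the push peaked at a measured 23 N against the stop (past the 15 N guide), and in the camera views the other things hadn't moved.

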